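# Grade a coil spring on a hand force-test stand

### The job

Push the test stand's carriage by its black knob to squeeze the spring until the gauge shows 10 N, hold it within the green arc (8.5 to 11.5 N) for two seconds, and never run into the orange (13 N). The carriage drags a marker along the scale and leaves it at the spring's shortest height: ease the carriage fully back without letting it fly, and lay the spring in the tray of the same colour as the zone where the marker line stands. Leave the two springs waiting in the rack, the marker, and everything else on the desk as they are.

Things in the scene. Friction and masses are not known exactly. Their poses are not given: they have to be found in the camera images.
- tester: horizontal hand force-test stand, fixed: grey base 185 x 400 mm, two guide rods along y, dial gauge at the +y end, blue carriage at the -y side that pushes along +y. Origin on the table, midway along the base, under the test axis; z up. Beside the cradle all stays below 32 mm above the table. A rack 95 mm to +x holds two waiting springs along y, as high as the tested one.
- dial (a point): centre of the upward dial of the gauge, a dark puck 64 mm across, 72 mm above the table. Black needle, 0 to 20 N clockwise over 270 degrees, zero towards the stand's -x -y corner; a green arc from 8.5 to 11.5 N (the test load), an orange arc from 13 to 20 N (overload). It shows the spring's push on the platen.
- platen: round steel platen, 28 mm across and 6 mm thick, on the gauge's plunger; the far end of the spring under test bears on it, and the gauge measures the push on it. Origin at the centre of its face. It gives 0.1 mm per newton.
- carriage (a joint): travel of the blue carriage along the stand's +y, in m: 0 is fully back, 0.061 the end of its travel. The pusher plate meets the relaxed spring at about 0.034 to 0.036. It slides with about 0.5 N of friction (0.8 N with the marker), the rest of the push is the spring's; it stays where it is left unless the compressed spring pushes it back.
- knob (a point): grasping point of the carriage's upright black knob, 22 mm diameter, free from 64 to 104 mm above the table; this point is on its axis 85 mm above the table. It moves with the carriage and does not turn. Nothing else of the carriage stands higher than 72 mm.
- marker (a joint): place of the drag marker on the scale, in m along the stand's +y: the carriage, when it touches the marker, has the same value; when the carriage goes back the marker stays. Zones painted on the scale: red 0.036 to 0.045 (stiff spring), yellow 0.045 to 0.052 (medium), blue 0.052 to 0.062 (soft). At 10 N the three springs leave it near 0.042, 0.048 and 0.056.
- marker_line (a point): middle of the black line on top of the drag marker, a small clear block 18 x 8 x 12 mm riding on the scale strip along the stand's -x side (53 mm to -x of the test axis), top 43 mm above the table. The strip beneath carries the red, yellow and blue zones.
- seat (a point): middle of the place of the spring under test, which lies along the stand's y in a cradle 16 mm wide (two thin rods), its axis here, 55 mm above the table. The spring nearest here is the one to test; which of the three it is varies and cannot be seen.
- spring_a: steel coil spring, 50 mm long relaxed, 22 mm outside diameter, about 28 g, lying on its side; the three look exactly alike but differ in stiffness (about 0.5, 0.85 and 1.6 N/mm). Origin at its middle, on the coil's axis; its y axis runs along the coil. It shortens only along that axis (solid at 25 mm); grip it across the middle.
- spring_b: steel coil spring, 50 mm long relaxed, 22 mm outside diameter, about 28 g, lying on its side; the three look exactly alike but differ in stiffness (about 0.5, 0.85 and 1.6 N/mm). Origin at its middle, on the coil's axis; its y axis runs along the coil. It shortens only along that axis (solid at 25 mm); grip it across the middle.
- spring_c: steel coil spring, 50 mm long relaxed, 22 mm outside diameter, about 28 g, lying on its side; the three look exactly alike but differ in stiffness (about 0.5, 0.85 and 1.6 N/mm). Origin at its middle, on the coil's axis; its y axis runs along the coil. It shortens only along that axis (solid at 25 mm); grip it across the middle.
- tray_blue: open square plastic tray, outside 86 x 86 x 22 mm high, wall and floor 3 mm. Fixed. Origin at the centre of its underside, z up, x and y along its sides. Blue: soft springs.
- tray_yellow: open square plastic tray, outside 86 x 86 x 22 mm high, wall and floor 3 mm. Fixed. Origin at the centre of its underside, z up, x and y along its sides. Yellow: medium springs.
- tray_red: open square plastic tray, outside 86 x 86 x 22 mm high, wall and floor 3 mm. Fixed. Origin at the centre of its underside, z up, x and y along its sides. Red: stiff springs.
- mug: white mug with pens, 82 mm across, 160 mm high with its pens; bystander. Origin at the centre of its underside.
- caliper: steel dial caliper, 235 mm long along y, 28 mm high; bystander. Origin under its middle.
- clip_1: grey printed clip, 22 x 50 x 26 mm; bystander. Origin under its middle.
- dial_mouse: black round CAD controller, 78 mm across, 50 mm high; bystander. Origin under its middle.
- tape_roll: roll of cream tape, 90 mm across, 48 mm high, standing on its flat side; bystander. Origin under its middle.
Things that resemble listed ones, but are neither listed nor needed, are in the scene too. Of the things shaped like the tray_red, the red one is meant. What is shaped like the tray_yellow but turquoise is not meant.

How it is judged:
By the outcome, as a careful person would: the job done as asked, in the order asked, and still so for the second after the job is handed in, with the robot touching nothing.
It also fails if it takes over 58 s, if anything falls off the work surface, if the arm or the gripper's body presses on something with over 40 N, if the wrist force passes 120 N, or if a joint passes its speed limit or range.

### The arm

A 6-joint arm with a two-finger parallel gripper is mounted at the origin on the work surface. World frame = base frame: x ahead of the robot, y to its left, z up, the work surface at z = 0. Lengths are in m, angles in degrees, forces in N, time in s.
With the tool pointing down it reaches from about 0.35 to 0.875 m from the base axis. Payload 4.2 kg.
Tool frame: the origin (TCP) lies between the finger pads; the fingertips stand 25 mm ahead of it and the grasp point (between the pads) lies 6 mm ahead of it (r.tips_ahead is the distance from the TCP to the fingertips, in m); z points along the fingers, y is the direction in which the jaws open and shut (so a half turn about z gives the same grasp; the last joint's range is limited). The gripper opens to 87 mm and grips with 3 to 60 N. Pads are 19 mm wide; open, the fingers measure 117 mm over their backs; the gripper's body (75 mm by 190 mm) begins 51 mm behind the grasp point.
Start: joints at [-58.923, 22.042, 0.453, 0, -68.411, -14.817], TCP at [0.175, -0.6, 0.248] pointing down, gripper open.
Joint ranges: [-179.83, 179.83], [-69.29, 118.12], [-61.27, 80.66], [-181.25, 117.63], [-171.15, -9.14], [-177.46, 177.46]. Speed limits (degrees/s): [159.86, 159.86, 180, 180, 180, 180].

### API

Orientations are given as a 3x3 rotation matrix whose columns are the frame's x, y, z axes.
In Python, from station import r, vision, finish_job gives the robot as it stands.
- The arm moves only by the shell command python3 -m jog 'ROWS'. ROWS is a JSON object of lists of equal length, an entry for each row: "rot": the turn, a rotation vector about the world's x, y, z in degrees, a list of three; "delta_pos": the shift along the world's x, y, z in mm, a list of three; "grip": the opening in per cent of the stroke, from 0 (shut) to 100 (fully open). A call has 1 to 10 rows; each row shifts and turns the commanded pose from where the row before left it; what a row does not reach is not made up. A row lasts 1/12 s, in which the tool goes at most 41.7 mm and 7.16 degrees, less where a joint would pass 70% of its speed; a pose out of reach is approached as far as the arm can. A call with a gripper value outside its range is refused whole. The fingers move at their own pace and stop on an object; the grip force is fixed at half the most. Time passes only in rows, so rows that do not move let the fingers close. It gives the time, the measured TCP pose, the force and the opening at its end, in the units of the state.
- r.sense(): the state, without advancing time (a new reading comes with each control period).
- vision.capture(name): name is "side" or "top"; returns a dict with "frame" (480x640x3 uint8, red, green, blue), "K" (3x3 intrinsics, pixels), "k1" (the pictures are not rectified: a ray, as slopes to the right and down, at radius r is drawn at 1 + k1 r^2 times it, then the intrinsics apply), "xyz" and "orientation" of the camera in the world. Camera axes: x right, y up, looking along -z (the intrinsics and any distortion apply to the point x, -y, -z); pixel columns grow to the right and rows downward; lengths in m; the calibration is good to about 2 mm. A picture is of the moment at which its call begins. There is no depth.
- finish_job(): hands the job in, once; it reports no verdict.
The state is a dict: "time_s": time; "joints": joint angles; "joint_velocities": joint speeds; "effort": joint torques, N m; "tcp_pos": TCP position; "ee_rot": TCP orientation; "wrist_force": force on the tool from outside, world axes, zero at the start; "moment": the same for the moment, N m; "gripper_width": opening from 0.0 (shut) to 1.0 (fully open).
Only numpy, scipy, OpenCV 4.12 (cv2) and the standard library are available. Lean on these libraries where they do the work, as an engineer would, in place of code of your own. Each camera call takes 0.05 s, during which the arm holds its last target. There are 200 camera calls.

## Working session

There is one attempt and no reset: what is moved stays moved. The work goes in short steps, Python scripts to look and compute and a shell command to move; the robot and the scene stay as the last step left them, time stands still between calls to the robot, and variables do not carry over. Pictures are saved under pics/ and viewed, about 8 in all and at most 12, crops included, and the job is handed in when it is done.

```bash
mkdir -p pics; cat > h.py <<'E'
import numpy as np, cv2
from station import r, vision
def cap(n,save=None):
    c=vision.capture(n)
    if save: cv2.imwrite(f'pics/{save}.png',c['frame'][:,:,::-1])
    return c
def ray(c,u,v):
    K=np.array(c['K']);d=np.array([(u-K[0,2])/K[0,0],(v-K[1,2])/K[1,1]])
    s=d.copy()
    for _ in range(20): s=d/(1+c['k1']*(s@s))
    w=np.array(c['orientation'])@np.array([s[0],-s[1],-1]);return np.array(c['xyz']),w/np.linalg.norm(w)
def plane(c,u,v,z):
    o,w=ray(c,u,v);return o+w*(z-o[2])/w[2]
def proj(c,p):
    q=np.array(c['orientation']).T@(np.array(p)-np.array(c['xyz']));s=np.array([q[0],-q[1]])/-q[2]
    s=s*(1+c['k1']*(s@s));K=np.array(c['K']);return K[0,0]*s[0]+K[0,2],K[1,1]*s[1]+K[1,2]
E
python3 - <<'E'
from h import *
for n in('top','side'):
    c=cap(n,n+'0');print(n,c['xyz'],np.round(c['orientation'],3).tolist(),c['K'],c['k1'])
s=r.sense();print(s)
E
```

```text
top [ 0.45456304 -0.03258744  1.14158968] [[-0.028, 0.995, -0.094], [-1.0, -0.029, -0.01], [-0.013, 0.094, 0.995]] [[443.12650636   0.         317.51187829]
 [  0.         443.12650636 243.70150839]
 [  0.           0.           1.        ]] -0.05865528433208844
side [-0.12974688 -1.1010994   1.16798572] [[0.863, 0.314, -0.396], [-0.505, 0.569, -0.649], [0.022, 0.76, 0.65]] [[560.89777766   0.         325.92444835]
 [  0.         560.89777766 238.01174321]
 [  0.           0.           1.        ]] -0.027976965944992813
{'time_s': 0.1, 'joints': array([-5.89225001e+01,  2.20856512e+01,  3.88005355e-01, -2.50370016e-02,
       -6.84099492e+01, -1.48160596e+01]), 'joint_velocities': array([-0.00888525,  0.01090378,  0.10246163,  0.14647354, -0.00892461,
        0.04671781]), 'effort': array([ 1.69041028e-03, -3.91690993e+01,  1.87935269e+01,  4.23192635e+00,
        1.34234712e-02, -7.42043312e-05]), 'tcp_pos': array([ 0.17489225, -0.59952992,  0.24657979]), 'ee_rot': array([[-9.60039054e-01, -2.79865377e-01, -6.21341829e-04],
       [-2.79866053e-01,  9.60037336e-01,  1.81806632e-03],
       [ 8.76975383e-05,  1.91930716e-03, -9.99998154e-01]]), 'wrist_force': array([ 0.74992426, -0.38160034,  0.19855049]), 'moment': array([-0.05276754, -0.0407846 , -0.02988402]), 'gripper_width': 1.001599512882484}
```

View pics/top0.png

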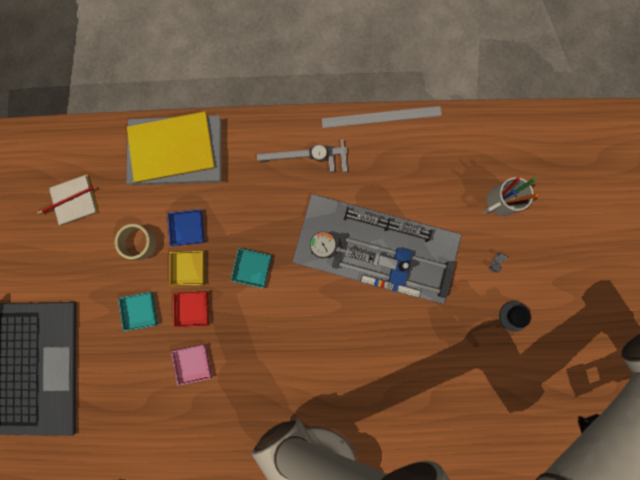

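View pics/side0.png

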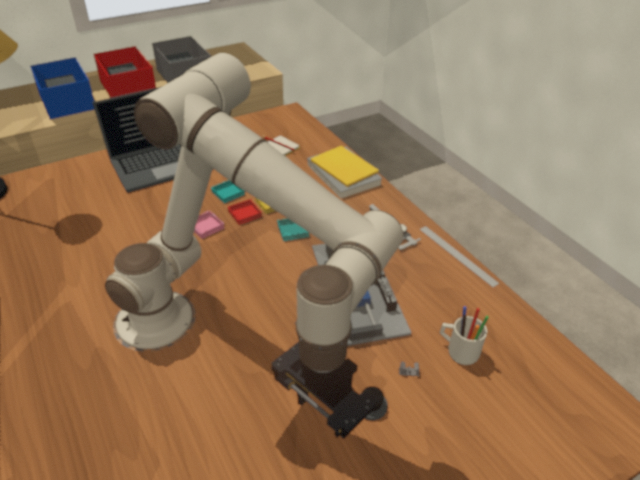

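Top view: gauge at (323,244), knob (404,266), spring under test about (360,256), rack (390,223), scale (390,286). Candidates for trays: blue (186,228), yellow (187,267), red (192,309); turquoise (252,267) and (138,311) and pink (192,365) are not meant. For springs, the two in the rack at (365,215) and (410,227) are not the one to test.

```bash
python3 - <<'E'
from h import *
c=cap('top');f=c['frame']
cr=f[190:305,290:465];cv2.imwrite('pics/crop1.png',cv2.resize(cr,None,fx=4.5,fy=4.5,interpolation=cv2.INTER_CUBIC)[:,:,::-1])
hsv=cv2.cvtColor(f,cv2.COLOR_RGB2HSV)
def show(n,lo,hi,z,box):
    m=cv2.inRange(hsv,lo,hi);k=np.zeros_like(m);x0,y0,x1,y1=box;k[y0:y1,x0:x1]=m[y0:y1,x0:x1]
    cs,_=cv2.findContours(k,0,2);q=max(cs,key=cv2.contourArea);rc=cv2.minAreaRect(q);print(n,rc,plane(c,*rc[0],z).round(4),[plane(c,*p,z).round(3)[:2].tolist() for p in cv2.boxPoints(rc)])
show('blue',(105,80,30),(130,255,255),.015,(160,205,210,250))
show('yel',(20,120,60),(32,255,255),.015,(160,245,210,290))
show('red',(170,120,60),(180,255,255),.015,(160,285,215,330))
# knob dark blob, base grey
for n,p,z in(('knob',(404,266),.1),('dial',(323,244),.072),('basecorners',(312,196),.0),('',(461,233),0),('',(443,302),0),('',(293,264),0)):print(n,plane(c,*p,z).round(4))
E
```

```text
blue ((185.1999969482422, 227.40000915527344), (33.71647262573242, 34.048648834228516), 85.2363510131836) [0.6135 0.3196 0.015 ] [[0.655, 0.368], [0.66, 0.279], [0.572, 0.272], [0.567, 0.36]]
yel ((186.5, 268.0), (34.0, 33.0), 90.0) [0.5084 0.3162 0.015 ] [[0.553, 0.359], [0.551, 0.273], [0.464, 0.274], [0.466, 0.359]]Traceback (most recent call last):
  File "<stdin>", line 10, in <module>
  File "<stdin>", line 7, in show
ValueError: max() iterable argument is empty
```

View pics/crop1.png

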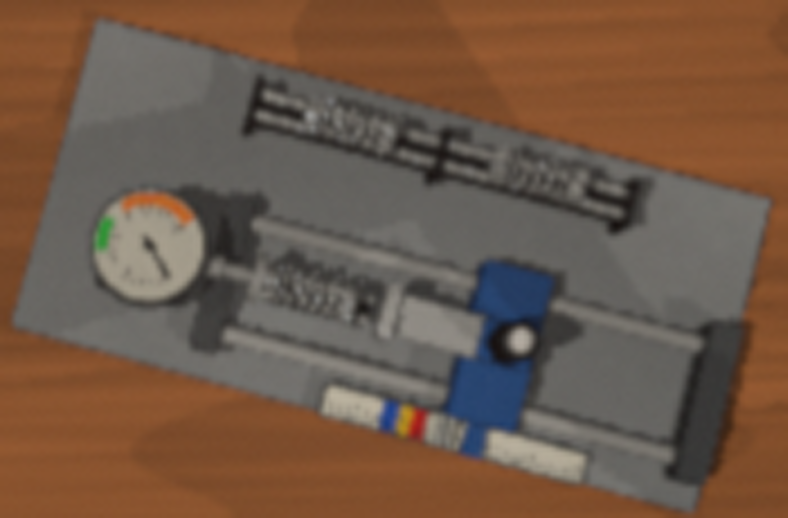

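The crop shows the needle at zero (dial centre at crop (148,245)), the knob top at (517,340), the spring in the cradle at about (305,288), and the marker just ahead of the blue carriage tab at about (450,430). The zones red, yellow and blue lie at x 420, 405 and 388.

```bash
python3 - <<'E'
from h import *
c=cap('top');f=c['frame'];hsv=cv2.cvtColor(f,cv2.COLOR_RGB2HSV)
q=lambda x,y,z:plane(c,290+(x-1.75)/4.5,190+(y-1.75)/4.5,z)
pts={'knob':q(519,339,.104),'dial':q(149,247,.072),'seatSpring':q(306,288,.055),'plate':q(393,310,.055),'rackA':q(352,128,.055),'rackB':q(542,172,.055),
'tab':q(474,440,.043),'mk':q(450,431,.043),'red36':q(428,422,.031),'blue62':q(380,409,.031),'c1':q(97,18,.012),'c2':q(770,200,.012),'c3':q(694,512,.012),'c4':q(14,325,.012)}
for k,p in pts.items(): print(k,p.round(4))
d=pts['dial']-pts['knob'];print('yaw dk',np.degrees(np.arctan2(-d[0],d[1])))
d=pts['c1']+pts['c4']-pts['c2']-pts['c3'];yaw=np.arctan2(-d[0],d[1]);print('yaw base',np.degrees(yaw),np.linalg.norm(d)/2)
d=pts['rackA']-pts['rackB'];print('yaw rack',np.degrees(np.arctan2(-d[0],d[1])))
o=(pts['c1']+pts['c4']+pts['c2']+pts['c3'])/4
R=np.array([[np.cos(yaw),np.sin(yaw)],[-np.sin(yaw),np.cos(yaw)]])
for k,p in pts.items(): print(k,(R@(p-o)[:2]*1000).round(1))
m=cv2.inRange(hsv,(0,150,90),(6,255,255))|cv2.inRange(hsv,(172,120,60),(180,255,255));m2=np.zeros_like(m);m2[285:330,165:220]=m[285:330,165:220]
print('red',len(np.argwhere(m2)),hsv[309,192],plane(c,*np.argwhere(m2)[:,::-1].mean(0),.01))
print(f[240:252,318:332].tolist() and '')
E
```

```text
knob [ 0.4969 -0.2255  0.104 ]
dial [ 0.5535 -0.0345  0.072 ]
seatSpring [ 0.5301 -0.1195  0.055 ]
plate [ 0.5167 -0.1665  0.055 ]
rackA [ 0.6176 -0.148   0.055 ]
rackB [ 0.5902 -0.2515  0.055 ]
tab [ 0.4448 -0.2096  0.043 ]
mk [ 0.4501 -0.1967  0.043 ]
red36 [ 0.4554 -0.1865  0.031 ]
blue62 [ 0.4633 -0.1601  0.031 ]
c1 [ 0.6923 -0.0085  0.012 ]
c2 [ 0.5757 -0.3901  0.012 ]
c3 [ 0.4003 -0.3371  0.012 ]
c4 [0.5168 0.0433 0.012 ]
yaw dk -16.503648998177123
yaw base -17.005033708277097 0.39842102174105903
yaw rack -14.8277253567851
knob [-31.9 -64.5]
dial [-33.7 134.7]
seatSpring [-31.1  46.5]
plate [-30.2  -2.3]
rackA [60.8 44.8]
rackB [ 64.9 -62.1]
tab [-86.4 -64.6]
mk [-85.1 -50.7]
red36 [-83.1 -39.3]
blue62 [-83.1 -11.8]
c1 [ 91.4 200.1]
c2 [  91.6 -198.9]
c3 [ -91.6 -199.5]
c4 [-91.4 198.3]
red 1146 [  1 203 185] [0.40377704 0.30824642 0.01      ]
```

```bash
python3 -m jog '{"delta_pos":[[27,31,0],[27,31,0],[27,31,0],[27,31,0],[27,31,0],[27,31,0],[27,31,0],[27,31,0],[27,31,0],[27,31,0]],"rot":[[0,0,5.7],[0,0,5.7],[0,0,5.7],[0,0,5.7],[0,0,5.7],[0,0,5.7],[0,0,5.7],[0,0,5.7],[0,0,5.7],[0,0,5.7]],"grip":[100,100,100,100,100,100,100,100,100,100]}'
cat > st.py <<'E'
from h import *
s=r.sense();R=np.array(s['ee_rot']);y=R[:,1]
print('t',round(s['time_s'],2),'tcp',(s['tcp_pos']*1000).round(1),'jaw yaw',np.degrees(np.arctan2(y[1],y[0])).round(1),'z',R[:,2].round(3),'F',s['wrist_force'].round(2),'w',round(s['gripper_width']*87,1),'j',s['joints'].round(0))
E
python3 st.py
```

```text
time_s: 1.03
tcp_pos: [0.4459, -0.2881, 0.2477]
ee_rot: [[-0.283, -0.959, 0.0], [-0.959, 0.283, 0.0], [-0.0, -0.0, -1.0]]
wrist_force: [0.9, -0.5, -0.2]
gripper_width: 1.0
t 1.03 tcp [ 445.9 -288.1  247.7] jaw yaw 163.6 z [ 0.  0. -1.] F [ 0.87 -0.5  -0.17] w 87.0 j [-15.  13. -13.  -0. -64.  -1.]
```

```bash
python3 -m jog '{"delta_pos":[[25.5,31.3,0],[25.5,31.3,0],[0,0,-35],[0,0,-35],[0,0,-30],[0,0,0]],"rot":[[0,0,-0.5],[0,0,0],[0,0,0],[0,0,0],[0,0,0],[0,0,0]],"grip":[100,100,100,100,100,100]}' >/dev/null
python3 st.py; python3 - <<'E'
from h import *
a=cap('top')['frame'][190:305,290:465];c=cap('side')
b=c['frame'][220:350,300:420]
a=cv2.resize(a,None,fx=3.2,fy=3.2,interpolation=2);b=cv2.resize(b,(int(120*368/130*.8),368),interpolation=2)
cv2.imwrite('pics/pre.png',np.hstack([a,b])[:,:,::-1])
E
```

```text
t 1.53 tcp [ 491.8 -225.8  141.4] jaw yaw 162.7 z [-0.013  0.004 -1.   ] F [ 0.07 -0.16 -0.48] w 86.9 j [ -8.  20. -19.  -0. -51. -10.]
```

View pics/pre.png

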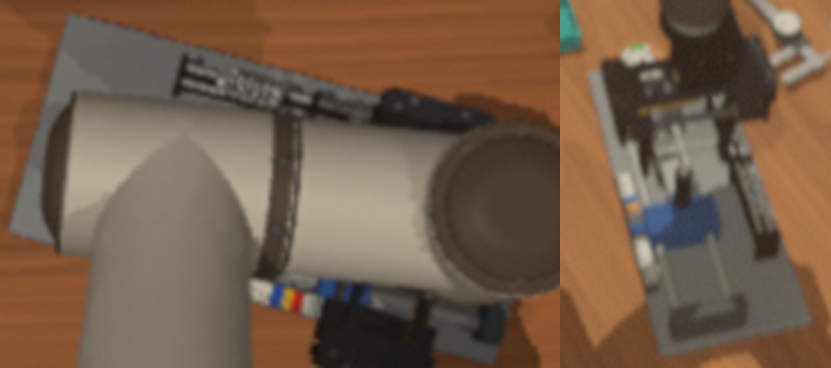

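The top view shows the arm covering the dial, with the gripper just above the carriage. The side view shows the knob between the fingers (about (683,190)) and the dial just clear of the gripper at (635,50). I'll lower the tool and use the side camera for the dial.

```bash
python3 -m jog '{"delta_pos":[[0,0,-22],[0,0,-21],[0,0,0],[0,0,0]],"rot":[[0,0,0],[0,0,0],[0,0,0],[0,0,0]],"grip":[100,100,100,100]}' >/dev/null
python3 st.py
```

```text
t 1.97 tcp [ 496.9 -228.   106.2] jaw yaw 162.8 z [ 0.002 -0.001 -1.   ] F [-0.64 -0.42  0.47] w 87.3 j [ -8.  23. -21.   0. -46. -10.]
```

```bash
python3 -m jog '{"delta_pos":[[0,2.5,-8],[0,0,0],[0,0,0],[0,0,0],[0,0,0],[0,0,0],[0,0,0]],"rot":[[0,0,0.3],[0,0,0],[0,0,0],[0,0,0],[0,0,0],[0,0,0],[0,0,0]],"grip":[100,100,0,0,0,0,0]}' >/dev/null
python3 st.py; python3 - <<'E'
from h import *
c=cap('side');u,v=map(int,proj(c,[.5535,-.0345,.072]));print(u,v)
a=cv2.resize(c['frame'][v-30:v+30,u-30:u+30],(400,400),interpolation=2)
b=cv2.resize(c['frame'][220:340,300:420],(400,400),interpolation=2)
cv2.imwrite('pics/grip.png',np.hstack([a,b])[:,:,::-1])
E
```

```text
t 2.55 tcp [ 496.2 -224.9   96.8] jaw yaw 163.1 z [ 0. -0. -1.] F [ 0.01 -0.37 -0.1 ] w 61.3 j [ -7.  23. -22.   0. -45. -10.]
334 241
```

View pics/grip.png

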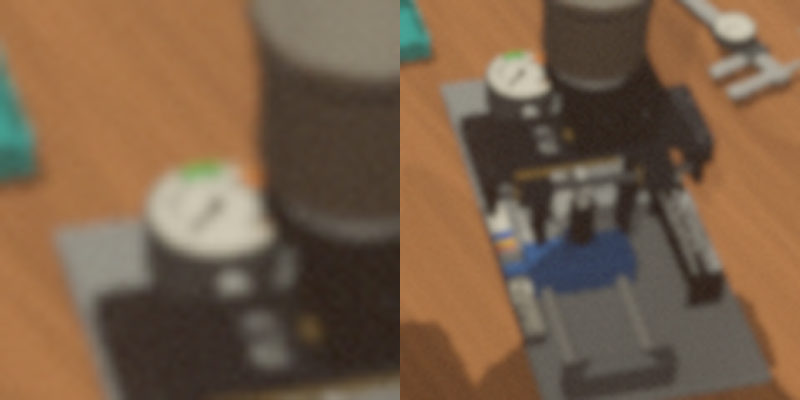

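The side view shows the knob centred between the closing fingers at (583,220) and the dial still visible at (520,75). I'll finish closing, then push. My force reference will be the wrist force while sliding before spring contact, with the dial as a check.

```bash
python3 -m jog '{"delta_pos":[[0,0,0],[0,0,0],[0,0,0],[0,0,0],[0,0,0],[0,0,0],[0,0,0],[0,0,0],[0,0,0],[0,0,0]],"rot":[[0,0,0],[0,0,0],[0,0,0],[0,0,0],[0,0,0],[0,0,0],[0,0,0],[0,0,0],[0,0,0],[0,0,0]],"grip":[0,0,0,0,0,0,0,0,0,0]}' >/dev/null
cat > f.py <<'E'
from h import *
import sys
x=np.array([.957,-.291]);y=np.array([.291,.957])
def rd():
    s=r.sense();return s['time_s'],s['tcp_pos']*1000,s['wrist_force'],s['gripper_width']*87
L=[rd()]
for i in range(int(sys.argv[1]) if len(sys.argv)>1 else 0): cap('side');L.append(rd())
t,p,F,w=L[-1];P=np.array([l[1][:2] for l in L])@y;Fy=np.array([l[2][:2] for l in L])@y
print('t %.2f along %.2f (advance %.2f) across %.2f z %.1f Fy %.2f mean %.2f sd %.2f F %s w %.1f'%(t,P[-1],P[-1]-(y@[496.2,-224.9]),p[:2]@x,p[2],Fy[-1],Fy.mean(),Fy.std(),F.round(1),w))
E
python3 f.py 3
python3 -m jog '{"delta_pos":[[1.5,4.8,0],[1.5,4.8,0],[0,0,0]],"rot":[[0,0,0],[0,0,0],[0,0,0]],"grip":[0,0,0]}' >/dev/null; python3 f.py 3
```

```text
t 3.58 along -70.72 (advance 0.11) across 541.23 z 96.7 Fy -1.38 mean -0.60 sd 0.83 F [ 5.  -3.  -3.7] w 21.1
t 3.98 along -60.36 (advance 10.47) across 541.24 z 96.7 Fy 0.20 mean 0.36 sd 0.64 F [ 4.8 -1.3 -3.4] w 21.2
```

```bash
python3 -m jog '{"delta_pos":[[0.9,2.9,0],[0.9,2.9,0],[0,0,0]],"rot":[[0,0,0],[0,0,0],[0,0,0]],"grip":[0,0,0]}' >/dev/null; python3 f.py 8
python3 -m jog '{"delta_pos":[[0.6,1.9,0],[0,0,0]],"rot":[[0,0,0],[0,0,0]],"grip":[0,0]}' >/dev/null; python3 f.py 8
python3 -m jog '{"delta_pos":[[0.6,1.9,0],[0,0,0]],"rot":[[0,0,0],[0,0,0]],"grip":[0,0]}' >/dev/null; python3 f.py 8
```

```text
t 4.63 along -54.47 (advance 16.36) across 541.25 z 96.6 Fy 0.60 mean 0.33 sd 0.54 F [ 4.6 -0.8 -3.8] w 21.1
t 5.20 along -52.69 (advance 18.15) across 541.24 z 96.6 Fy -1.72 mean -0.99 sd 0.43 F [ 4.7 -3.2 -5.2] w 20.6
t 5.77 along -50.89 (advance 19.95) across 541.24 z 96.6 Fy -2.56 mean -1.86 sd 0.72 F [ 4.  -3.9 -4.3] w 21.2
```

```bash
python3 -m jog '{"delta_pos":[[0.6,1.9,0],[0,0,0]],"rot":[[0,0,0],[0,0,0]],"grip":[0,0]}' >/dev/null; python3 f.py 6
python3 -m jog '{"delta_pos":[[0.6,1.9,0],[0,0,0]],"rot":[[0,0,0],[0,0,0]],"grip":[0,0]}' >/dev/null; python3 f.py 6
python3 - <<'E'
from h import *
c=cap('side')
a=cv2.resize(c['frame'][225:285,305:365],(480,480),interpolation=2)
b=cv2.resize(c['frame'][250:310,315:355],(320,480),interpolation=2)
cv2.imwrite('pics/push.png',np.hstack([a,b])[:,:,::-1])
E
```

```text
t 6.23 along -49.09 (advance 21.75) across 541.23 z 96.6 Fy -2.17 mean -2.07 sd 0.37 F [ 4.6 -3.7 -4.2] w 21.5
t 6.70 along -47.29 (advance 23.54) across 541.25 z 96.6 Fy -3.03 mean -3.18 sd 0.36 F [ 4.6 -4.6 -4.6] w 21.1
```

View pics/push.png

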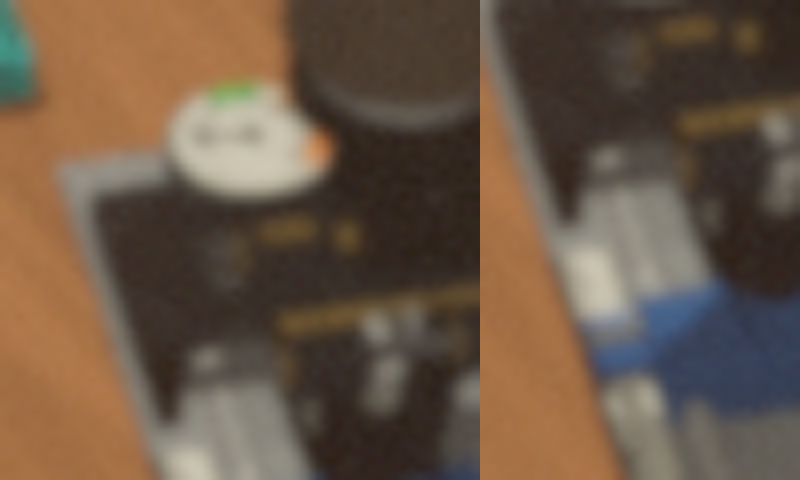

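The side crop shows the dial still clear of the wrist, with the needle pointing left from (255,138) to about (200,133). The marker is in front of the blue carriage. I'll turn this into a load.

```bash
cat > dial.py <<'E'
from h import *
import sys
def ang(d):  # world dir -> N
    a=d[:2]@np.array([.957,-.291]);b=d[:2]@np.array([.291,.957])
    return ((225-np.degrees(np.arctan2(b,a)))%360)/13.5
def dial(n=4,save=None):
    f=0
    for _ in range(n): c=cap('side');f=f+c['frame'].astype(float)/n
    g=f[225:285,305:365];g=cv2.resize(g.astype(np.float32),None,fx=8,fy=8,interpolation=2)
    if save: cv2.imwrite(f'pics/{save}.png',np.clip(g,0,255)[:,:,::-1])
    q=lambda x,y:plane(c,305+(x+.5)/8-.5,225+(y+.5)/8-.5,.072)
    hs=cv2.cvtColor(np.clip(g,0,255).astype(np.uint8),cv2.COLOR_RGB2HSV)
    gm=cv2.inRange(hs,(45,90,80),(75,255,255));gy,gx=np.argwhere(gm).mean(0)
    return g,q,(gx,gy),hs
if __name__=='__main__':
    g,q,gr,hs=dial(4,sys.argv[1] if len(sys.argv)>1 else None)
    # face fit: fixed centre from the white ellipse; needle = darkest direction on ring
    G=g.mean(2);C=np.array(eval(sys.argv[2])) if len(sys.argv)>2 else np.array([.5535,-.0345])
    c=cap('side');best=[]
    for N in np.arange(-1,14.5,.1):
        th=np.radians(225-13.5*N);d=np.cos(th)*np.array([.957,-.291])+np.sin(th)*np.array([.291,.957]);v=[]
        for rr in np.arange(.006,.021,.001):
            u,w=proj(c,[*(C+rr*d),.072]);v.append(G[min(479,max(0,int((w-225+.5)*8))),min(479,max(0,int((u-305+.5)*8)))])
        best.append((np.mean(v),round(N,1)))
    best.sort();print('green at',ang(q(*gr)[:2]-C).round(2),'N (expect 10); darkest',[(round(a),float(b)) for a,b in best[:8]])
    print('face centre guess from (250,140):',q(250,140).round(4))
E
python3 dial.py; python3 dial.py x "[.5535,-.0295]"
```

```text
green at 10.16 N (expect 10); darkest [(166, 4.8), (166, 4.7), (166, 4.6), (166, 4.9), (166, 5.0), (166, 4.5), (166, 4.4), (166, 5.1)]
face centre guess from (250,140): [ 0.5554 -0.0366  0.072 ]
green at 10.52 N (expect 10); darkest [(167, 3.2), (167, 3.1), (167, 3.3), (167, 3.4), (167, 2.9), (167, 3.0), (167, 3.5), (167, 2.8)]
face centre guess from (250,140): [ 0.5554 -0.0366  0.072 ][ WARN:0@20.794] global loadsave.cpp:1063 imwrite_ Unsupported depth image for selected encoder is fallbacked to CV_8U.
```

```bash
cat > needle.py <<'E'
from dial import *
import sys
g,q,gr,hs=dial(4,sys.argv[1] if len(sys.argv)>1 else None)
C=np.array([.5548,-.0358]);c=cap('side')
G=g.mean(2);ys,xs=np.mgrid[0:480:2,0:480:2]
P=np.array([q(x,y)[:2] for x,y in zip(xs.ravel(),ys.ravel())])-C
R=np.hypot(*P.T);v=G[ys.ravel(),xs.ravel()];k=R<.021
th=np.median(v[k]);w=np.where(k,np.clip(th-12-v,0,None),0)
S=P@np.array([[.957,.291],[-.291,.957]])
N=((225-np.degrees(np.arctan2(S[:,1],S[:,0])))%360)/13.5
h=np.histogram(N[R<.019],bins=np.arange(0,27,.5),weights=w[R<.019])[0]
m=(S*w[:,None]).sum(0)/w.sum();X=(S-m)*np.sqrt(w)[:,None];e,V=np.linalg.eigh(X.T@X);d=V[:,1]
def a(d):return ((225-np.degrees(np.arctan2(d[1],d[0])))%360)/13.5
print('green',ang(q(*gr)[:2]-C).round(2),'PCA N',a(d).round(2),'or',a(-d).round(2),'dark mean mm',(m*1000).round(1),'ecc',(e/e.sum()).round(3))
print({float(i/2):int(x) for i,x in enumerate(h) if x>0.04*h.sum()})
E
python3 needle.py 2>/dev/null; python3 f.py
```

```text
green 9.85 PCA N 3.68 or 17.01 dark mean mm [-1.6  4.1] ecc [0.081 0.919]
{3.5: 82, 4.0: 207, 4.5: 176, 5.0: 156, 5.5: 106, 11.0: 69}
t 7.50 along -47.30 (advance 23.54) across 541.25 z 96.6 Fy -3.46 mean -3.46 sd 0.00 F [ 3.9 -4.8 -4.6] w 21.3
```

Wrist and dial agree at about 3.5 N, and the slope of about 0.5 N/mm means the soft spring. I'll push on in stages.

```bash
python3 -m jog '{"delta_pos":[[0.6,1.9,0],[0.6,1.9,0],[0.6,1.9,0],[0,0,0]],"rot":[[0,0,0],[0,0,0],[0,0,0],[0,0,0]],"grip":[0,0,0,0]}' >/dev/null; python3 f.py 6; python3 needle.py 2>/dev/null
python3 -m jog '{"delta_pos":[[0.6,1.9,0],[0.6,1.9,0],[0,0,0]],"rot":[[0,0,0],[0,0,0],[0,0,0]],"grip":[0,0,0]}' >/dev/null; python3 f.py 6; python3 needle.py n2 2>/dev/null
```

```text
t 8.13 along -41.89 (advance 28.94) across 541.27 z 96.7 Fy -5.83 mean -6.44 sd 0.33 F [ 3.3 -7.1 -4.8] w 21.4
green 9.81 PCA N 5.62 or 18.96 dark mean mm [0.5 6.3] ecc [0.224 0.776]
{6.5: 72, 7.0: 120, 7.5: 158, 8.0: 159, 9.0: 93, 9.5: 106, 10.0: 85, 11.0: 117, 11.5: 85}
t 8.93 along -38.29 (advance 32.54) across 541.27 z 96.7 Fy -7.85 mean -7.85 sd 0.44 F [ 3.7 -9.3 -5.6] w 20.9
green 9.84 PCA N 9.65 or 22.98 dark mean mm [ 0.6 -4.8] ecc [0.139 0.861]
{8.5: 161, 9.0: 203, 9.5: 214, 10.0: 114, 11.0: 87, 11.5: 58, 23.5: 57}
```

View pics/n2.png

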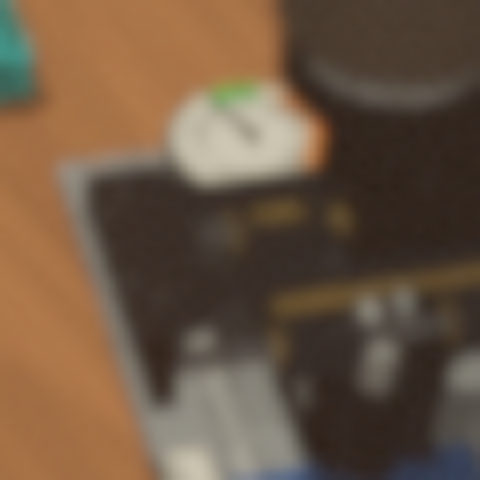

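The needle runs from (258,136) to about (215,103), reaching the low edge of the green arc (210 to 258 at y 92).

```bash
python3 - <<'E'
from dial import *
g,q,gr,hs=dial(1)
t=lambda a,b:ang(q(*a)[:2]-q(*b)[:2]).round(2)
for p in((258,136),(250,138),(254,136)): print(p,'needle',t((215,103),p),'green lo',t((211,98),p),'mid',t(gr,p),'hi',t((260,88),p), gr)
E
```

```text
(258, 136) needle 7.99 green lo 8.1 mid 9.06 hi 11.17 (np.float64(227.36666666666667), np.float64(95.83333333333333))
(250, 138) needle 8.54 green lo 8.59 mid 9.6 hi 11.6 (np.float64(227.36666666666667), np.float64(95.83333333333333))
(254, 136) needle 8.2 green lo 8.29 mid 9.29 hi 11.4 (np.float64(227.36666666666667), np.float64(95.83333333333333))
```

```bash
python3 -m jog '{"delta_pos":[[0.5,1.7,0],[0.5,1.7,0],[0,0,0]],"rot":[[0,0,0],[0,0,0],[0,0,0]],"grip":[0,0,0]}' >/dev/null; python3 f.py 6; python3 needle.py n3 2>/dev/null
```

```text
t 9.78 along -35.11 (advance 35.73) across 541.25 z 96.6 Fy -9.56 mean -9.28 sd 0.47 F [  3.6 -11.1  -6.4] w 21.3
green 10.24 PCA N 10.93 or 24.26 dark mean mm [  0.9 -14.3] ecc [0.344 0.656]
{22.0: 224, 22.5: 329, 23.0: 351, 23.5: 446, 24.0: 329, 24.5: 366, 25.0: 217}
```

View pics/n3.png

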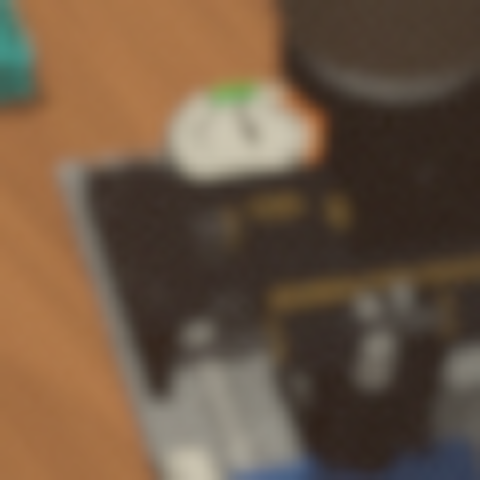

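The needle now stands mid-green, from (256,136) to (235,103), at about 9.8 N. I'll hold it, then ease back.

```bash
for i in 1 2 3; do python3 -m jog '{"delta_pos":[[0,0,0],[0,0,0],[0,0,0],[0,0,0],[0,0,0],[0,0,0],[0,0,0],[0,0,0],[0,0,0],[0,0,0]],"rot":[[0,0,0],[0,0,0],[0,0,0],[0,0,0],[0,0,0],[0,0,0],[0,0,0],[0,0,0],[0,0,0],[0,0,0]],"grip":[0,0,0,0,0,0,0,0,0,0]}' >/dev/null; python3 f.py 2;done
```

```text
t 10.97 along -35.13 (advance 35.71) across 541.23 z 96.6 Fy -8.95 mean -9.37 sd 0.39 F [  4.5 -10.7  -4.9] w 21.2
t 11.90 along -35.10 (advance 35.73) across 541.24 z 96.7 Fy -9.22 mean -8.59 sd 0.49 F [  3.6 -10.7  -4.9] w 21.2
t 12.83 along -35.11 (advance 35.72) across 541.24 z 96.6 Fy -8.85 mean -9.07 sd 0.32 F [  3.9 -10.4  -5.8] w 21.3
```

```bash
for i in 1 2; do python3 -m jog '{"delta_pos":[[-0.6,-1.9,0],[-0.6,-1.9,0],[-0.6,-1.9,0],[-0.6,-1.9,0],[-0.6,-1.9,0],[-0.6,-1.9,0],[-0.6,-1.9,0],[-0.6,-1.9,0],[-0.6,-1.9,0],[-0.6,-1.9,0]],"rot":[[0,0,0],[0,0,0],[0,0,0],[0,0,0],[0,0,0],[0,0,0],[0,0,0],[0,0,0],[0,0,0],[0,0,0]],"grip":[0,0,0,0,0,0,0,0,0,0]}' >/dev/null; python3 f.py 2;done
```

```text
t 13.77 along -53.46 (advance 17.37) across 541.23 z 96.6 Fy -1.58 mean -0.81 sd 0.75 F [ 4.  -2.9 -5.1] w 21.5
t 14.70 along -73.06 (advance -2.22) across 541.21 z 96.7 Fy -1.53 mean -0.29 sd 1.91 F [ 5.2 -3.2 -5. ] w 21.5
```

```bash
python3 -m jog '{"delta_pos":[[-0.9,-2.9,0],[-0.9,-2.9,0],[-0.9,-2.9,0],[-0.6,-1.9,0],[0,0,0]],"rot":[[0,0,0],[0,0,0],[0,0,0],[0,0,0],[0,0,0]],"grip":[0,0,0,0,0]}' >/dev/null; python3 f.py 2
for i in 1 2 3 ; do python3 -m jog '{"delta_pos":[[-0.4,-1.4,0],[0,0,0]],"rot":[[0,0,0],[0,0,0]],"grip":[0,0]}' >/dev/null; python3 f.py 2;done
```

```text
t 15.22 along -84.14 (advance -13.30) across 541.18 z 96.6 Fy -0.76 mean -0.81 sd 0.26 F [ 5.6 -2.5 -5.5] w 21.1
t 15.48 along -85.52 (advance -14.68) across 541.18 z 96.6 Fy -0.41 mean 0.21 sd 0.59 F [ 4.9 -1.9 -3.9] w 21.3
t 15.75 along -86.94 (advance -16.10) across 541.21 z 96.7 Fy 0.47 mean -0.03 sd 0.48 F [ 5.1 -1.1 -4.5] w 21.0
t 16.02 along -88.40 (advance -17.57) across 541.22 z 96.7 Fy -0.43 mean -0.50 sd 0.22 F [ 6.  -2.3 -4.1] w 21.5
```

```bash
for i in 1 2 3 ; do python3 -m jog '{"delta_pos":[[-0.4,-1.4,0],[0,0,0]],"rot":[[0,0,0],[0,0,0]],"grip":[0,0]}' >/dev/null; python3 f.py 2;done
```

```text
t 16.28 along -89.87 (advance -19.04) across 541.20 z 96.6 Fy -1.73 mean -0.71 sd 0.81 F [ 4.1 -3.1 -4. ] w 20.8
t 16.55 along -90.50 (advance -19.67) across 541.21 z 96.7 Fy 3.76 mean 3.73 sd 0.49 F [ 6.1  2.1 -3.5] w 21.4
t 16.82 along -90.66 (advance -19.83) across 541.22 z 96.6 Fy 9.38 mean 9.59 sd 0.17 F [ 6.7  7.8 -2.1] w 21.3
```

Back stop reached at advance −19.7. The marker was therefore left near 55.4 mm, in the blue zone (soft). I'll relieve the push, release, lift and look.

```bash
python3 -m jog '{"delta_pos":[[0.4,1.3,0],[0,0,0],[0,0,0],[0,0,0],[0,0,0],[0,0,0],[0,0,20],[0,0,40],[0,0,40],[0,0,0]],"rot":[[0,0,0],[0,0,0],[0,0,0],[0,0,0],[0,0,0],[0,0,0],[0,0,0],[0,0,0],[0,0,0],[0,0,0]],"grip":[0,60,60,60,60,60,60,60,60,60]}' >/dev/null; python3 st.py;python3 -m jog '{"delta_pos":[[-30,-5,30],[-40,-5,0],[-40,-5,0],[-40,-5,0],[-20,0,0],[0,0,0]],"rot":[[0,0,0],[0,0,0],[0,0,0],[0,0,0],[0,0,0],[0,0,0]],"grip":[60,60,60,60,60,60]}' >/dev/null; python3 st.py; python3 - <<'E'
from h import *
a=cap('top')['frame'][190:305,290:465];cv2.imwrite('pics/after.png',cv2.resize(a,None,fx=4.5,fy=4.5,interpolation=2)[:,:,::-1])
E
```

```text
t 17.65 tcp [ 493.9 -246.5  205.1] jaw yaw 163.2 z [ 0.015 -0.006 -1.   ] F [1.77 0.06 1.11] w 51.9 j [-10.  17. -14.   0. -58.  -7.]
t 18.15 tcp [ 316.  -264.   225.7] jaw yaw 162.9 z [-0.001  0.001 -1.   ] F [-0.79 -1.16 -0.28] w 51.9 j [-17.   2. -29.  -0. -59.  -0.]
```

View pics/after.png

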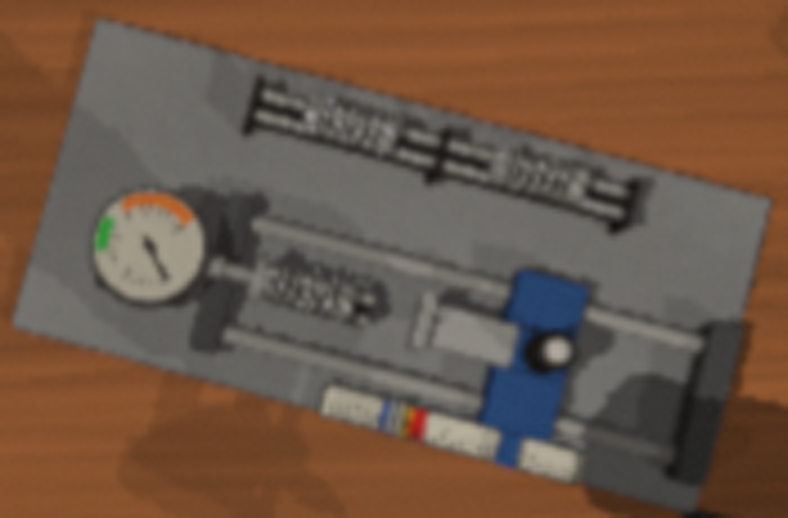

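The carriage is fully back, the needle at zero and the spring in its cradle, centre about (306,288). The marker is over the blue zone at about (393,413), clear of the carriage, and the rack springs are unmoved. Next I go to the spring.

```bash
python3 -m jog '{"delta_pos":[[26.8,18.1,0],[26.8,18.1,0],[26.8,18.1,0],[26.8,18.1,0],[26.8,18.1,0],[26.8,18.1,0],[26.8,18.1,0],[26.8,18.1,0],[0,0,0],[0,0,0]],"rot":[[0,0,0],[0,0,0],[0,0,0],[0,0,0],[0,0,0],[0,0,0],[0,0,0],[0,0,0],[0,0,0],[0,0,0]],"grip":[60,60,60,60,60,60,60,60,60,60]}' >/dev/null; python3 st.py; python3 -m jog '{"delta_pos":[[0,0,-25],[0,0,-25],[0,0,-25],[0,0,-20],[0,0,0],[0,0,0]],"rot":[[0,0,0],[0,0,0],[0,0,0],[0,0,0],[0,0,0],[0,0,0]],"grip":[60,60,60,60,60,60]}' >/dev/null; python3 st.py
```

```text
t 19.03 tcp [ 536.8 -118.4  224.6] jaw yaw 163.2 z [-0.001 -0.    -1.   ] F [-0.86 -1.53 -0.25] w 52.2 j [  4.  16. -12.   0. -62. -21.]
t 19.53 tcp [ 534.3 -120.3  130.3] jaw yaw 163.0 z [-0.003 -0.001 -1.   ] F [0.16 0.52 0.32] w 52.4 j [  4.  21. -19.   0. -49. -21.]
```

```bash
python3 -m jog '{"delta_pos":[[-4.4,0.9,-10],[0,0,-15],[0,0,-15],[0,0,-10],[0,0,0],[0,0,0]],"rot":[[0,0,0],[0,0,0],[0,0,0],[0,0,0],[0,0,0],[0,0,0]],"grip":[60,60,60,60,60,60]}' >/dev/null; python3 st.py; python3 f.py
```

```text
t 20.03 tcp [ 531.3 -119.    81.6] jaw yaw 163.1 z [ 0.001 -0.    -1.   ] F [-0.13  0.1   0.67] w 52.3 j [  4.  25. -23.   0. -42. -21.]
t 20.03 along 40.68 (advance 111.52) across 543.06 z 81.6 Fy 0.06 mean 0.06 sd 0.00 F [-0.1  0.1  0.7] w 52.3
```

```bash
python3 -m jog '{"delta_pos":[[-1.2,0.2,-10],[0,0,-10],[0,0,0],[0,0,0],[0,0,0],[0,0,0],[0,0,0],[0,0,0],[0,0,0],[0,0,0]],"rot":[[0,0,0],[0,0,0],[0,0,0],[0,0,0],[0,0,0],[0,0,0],[0,0,0],[0,0,0],[0,0,0],[0,0,0]],"grip":[60,60,60,0,0,0,0,0,0,0]}' >/dev/null; python3 st.py; python3 f.py
```

```text
t 20.87 tcp [ 529.7 -118.7   61. ] jaw yaw 163.1 z [ 0.001 -0.    -1.   ] F [0.3  0.06 1.09] w 21.2 j [  4.  26. -24.   0. -40. -21.]
t 20.87 along 40.58 (advance 111.42) across 541.41 z 61.0 Fy 0.15 mean 0.15 sd 0.00 F [0.3 0.1 1.1] w 21.2
```

Gripped at 21.2 mm. I'll lift and carry it to the blue tray.

```bash
python3 -m jog '{"delta_pos":[[0,0,15],[0,0,30],[0,0,35],[0,0,35],[0,0,10],[0,0,0]],"rot":[[0,0,0],[0,0,0],[0,0,0],[0,0,0],[0,0,0],[0,0,0]],"grip":[0,0,0,0,0,0]}' >/dev/null; python3 st.py
python3 -m jog '{"delta_pos":[[5,25,0],[7,36,0],[7,36,0],[7,36,0],[7,36,0],[7,36,0],[7,36,0],[7,36,0],[7,36,0],[7,36,0]],"rot":[[0,0,0],[0,0,0],[0,0,2],[0,0,2],[0,0,2],[0,0,2],[0,0,2],[0,0,2],[0,0,0],[0,0,0]],"grip":[0,0,0,0,0,0,0,0,0,0]}' >/dev/null; python3 st.py
python3 -m jog '{"delta_pos":[[7,36,0],[5,25,0],[0,0,0],[0,0,0]],"rot":[[0,0,0],[0,0,0],[0,0,0],[0,0,0]],"grip":[0,0,0,0]}' >/dev/null; python3 st.py
python3 - <<'E'
from h import *
c=cap('top');f=c['frame'];g=cap('side')['frame']
cv2.imwrite('pics/tray.png',np.hstack([cv2.resize(f[190:300,130:240],(400,400),interpolation=2),cv2.resize(g[130:250,200:320],(400,400),interpolation=2)])[:,:,::-1])
E
```

```text
t 21.37 tcp [ 531.5 -118.7  189.6] jaw yaw 163.1 z [ 0.008  0.    -1.   ] F [ 0.19  0.34 -1.12] w 20.7 j [  4.  17. -16.   0. -56. -21.]
t 22.2 tcp [596.5 231.8 183.5] jaw yaw 175.1 z [-0.003 -0.002 -1.   ] F [ 0.3  -0.37 -0.29] w 20.5 j [ 36.  26.  -2.  -0. -62. -41.]
t 22.53 tcp [608.4 292.3 182.8] jaw yaw 175.2 z [-0.004 -0.002 -1.   ] F [ 1.03 -0.53 -1.11] w 20.7 j [ 39.  30.   3.  -0. -64. -44.]
```

View pics/tray.png

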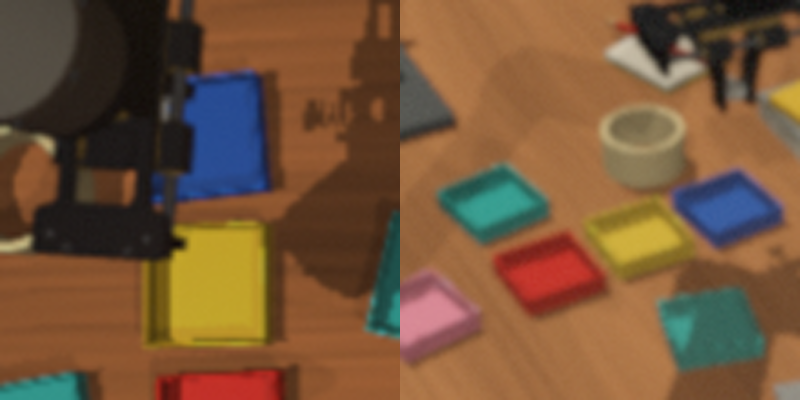

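The spring is still held, next to and above the blue tray (right pane, (728,207)). The tape roll at (643,145) stays clear. I'll centre over the tray and descend.

```bash
python3 -m jog '{"delta_pos":[[5,27,0],[0,0,-25],[0,0,-25],[0,0,-25],[0,0,-20],[0,0,0],[0,0,0]],"rot":[[0,0,0],[0,0,0],[0,0,0],[0,0,0],[0,0,0],[0,0,0],[0,0,0]],"grip":[0,0,0,0,0,0,0]}' >/dev/null; python3 st.py
```

```text
t 23.22 tcp [614.1 316.5  89.9] jaw yaw 175.0 z [-0.002 -0.002 -1.   ] F [0.06 0.59 0.71] w 21.0 j [ 41.  36.   0.   0. -54. -46.]
```

```bash
python3 -m jog '{"delta_pos":[[0,3,-15],[0,0,-15],[0,0,-15],[0,0,-9],[0,0,-5],[0,0,0],[0,0,0],[0,0,0]],"rot":[[0,0,0],[0,0,0],[0,0,0],[0,0,0],[0,0,0],[0,0,0],[0,0,0],[0,0,0]],"grip":[0,0,0,0,0,0,0,0]}' >/dev/null; python3 st.py
```

```text
t 23.88 tcp [615.3 321.5  33.5] jaw yaw 175.1 z [ 0.002  0.001 -1.   ] F [-0.32 -1.27  1.87] w 20.8 j [ 41.  40.  -2.   0. -48. -46.]
```

Tips are about 8 mm up, inside the tray. Lower 3 mm more, open slightly, lift out and withdraw.

```bash
python3 -m jog '{"delta_pos":[[-1,-1,-3],[0,0,0],[0,0,0],[0,0,0],[0,0,0],[0,0,0],[0,0,0],[0,0,0]],"rot":[[0,0,0],[0,0,0],[0,0,0],[0,0,0],[0,0,0],[0,0,0],[0,0,0],[0,0,0]],"grip":[0,0,38,38,38,38,38,38]}' >/dev/null; python3 st.py
python3 -m jog '{"delta_pos":[[0,0,15],[0,0,30],[0,0,35],[0,0,35],[0,0,35],[-20,-35,10],[-20,-35,0],[-20,-35,0],[-20,-35,0],[-20,-35,0]],"rot":[[0,0,0],[0,0,0],[0,0,0],[0,0,0],[0,0,0],[0,0,0],[0,0,0],[0,0,0],[0,0,0],[0,0,0]],"grip":[38,38,38,38,38,38,38,38,38,38]}' >/dev/null; python3 st.py
python3 -m jog '{"delta_pos":[[-20,-35,0],[-30,-20,0],[-30,0,0],[-30,0,0],[0,0,0],[0,0,0],[0,0,0]],"rot":[[0,0,0],[0,0,0],[0,0,0],[0,0,0],[0,0,0],[0,0,0],[0,0,0]],"grip":[38,38,38,38,38,38,38]}' >/dev/null; python3 st.py
python3 - <<'E'
from h import *
f=cap('top')['frame']
cv2.imwrite('pics/end.png',cv2.resize(f[100:350,100:470],None,fx=2.16,fy=2.16,interpolation=2)[:,:,::-1])
E
```

```text
t 24.55 tcp [613.2 320.5  28.6] jaw yaw 175.1 z [-0. -0. -1.] F [-0.83  0.95  1.45] w 32.9 j [ 41.  40.  -3.  -0. -48. -46.]
t 25.38 tcp [512.5 143.8 188.5] jaw yaw 175.1 z [ 0.001  0.    -1.   ] F [ 1.14 -0.45  0.06] w 33.3 j [ 33.  16. -18.   0. -56. -38.]
t 25.97 tcp [404.2  90.8 189.2] jaw yaw 175.1 z [ 0.002  0.001 -1.   ] F [ 0.83 -0.48  0.92] w 33.2 j [ 35.   4. -32.   0. -53. -40.]
```

View pics/end.png

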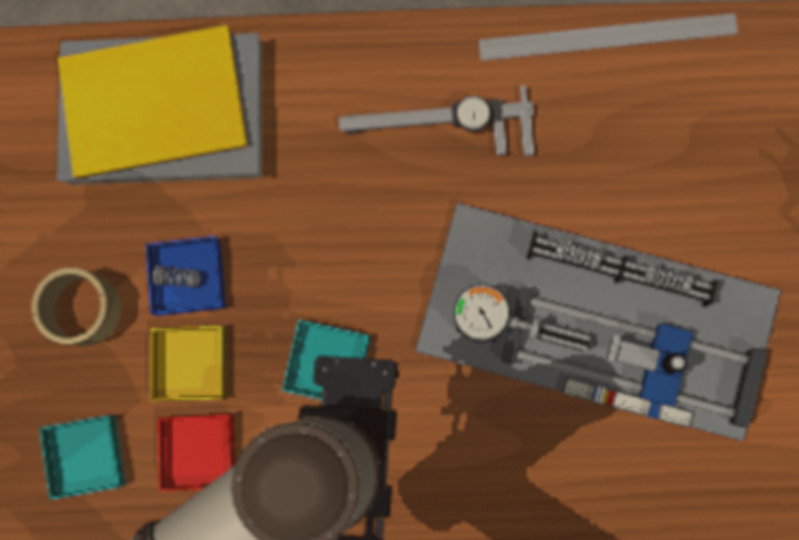

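The spring lies in the blue tray (180,276) and the cradle is empty. The rack springs are in place, the carriage is back, the marker is over blue (~(600,393)), the dial is at zero, and the arm is clear.

```bash
python3 -c "from station import finish_job; print(finish_job())"
```

```text
the job is handed in; nothing more can be done
None
```

The tested spring turned out to be the soft one. It now lies in the blue tray, and I handed the job in at about 26 s of the 58 s limit.

- **Load:** I pushed the carriage by its knob to about 10 N and held it there for more than 3 s. The last dial picture of the hold showed the needle mid-green. No reading came near the orange.
- **Measurements:** The side camera reads the dial only to a few tenths of a newton, and my automatic needle fit failed once the gripper partly hid the dial. I relied on the viewed picture and the wrist force instead. The wrist force rose about 9.4 N above the sliding baseline, a few tenths below the dial estimate of about 9.8 N.
- **Return and marker:** I eased the carriage back in small steps to its stop. The travel from that stop puts the marker near 55.4 mm, in the blue zone, and the measured stiffness of about 0.5 N/mm agrees.
- **Final check:** The last picture showed the cradle empty and the dial at zero. The marker was still in the blue zone. Both rack springs, the trays, and the caliper and tape roll in view looked undisturbed, and the arm was clear. The mug, clip and CAD controller were outside that last picture, so I did not check them at the end.

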